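Set the roller gap: bottom the adjuster, back off a quarter turn, lock

TASK

On the roller cassette with the blue handles, screw the blue dial clockwise until you feel it snug against its bottom without forcing it, then back it off a quarter of a turn from where it bottomed. Then swing the blue lock lever anticlockwise all the way to its stop so that the setting is locked, and let go. Leave the grey-handled cassette and everything else alone.

Things in the scene. Friction and masses are not known exactly. Their poses are not given: they have to be found in the camera images.
- head: Cassette to be set (blue handles), fixed: white, 150 (x) by 200 (y) mm, two light-blue rollers under a white deck, its top 72 mm above the table. Origin: centre of its underside; z up. Dial axis at x 0, y -45; lever pivot at x 0, y +35 mm in this frame. The grey-handled cassette stands beside it, on either side; both are turned up to 0.45 rad.
- head_grip (a point): On the vertical axis of the blue adjuster dial, 123 mm above the table, half-way up its bar grip: 46 mm long (this frame's x), 14 thick (y, grasp across it), 105 to 137 mm above the table, on a round skirt 48 mm across. A yellow line on top marks the -x end. The frame turns with the dial, z up. Clockwise from above screws down; the dial does not rise or sink. It stays where it is left.
- head_bar_end (a point): End of the dial's bar with the yellow line, 22 mm off the axis. Feel of the dial: it starts 0.11 to 0.32 turn above bottom; the bottom cannot be seen, only felt. Free turning takes 0.05 N m; at the bottom 0.05 to 0.15 N m, then springily 1.5 N m per rad more; let go, it springs back to the bottom. Snug is about 0.3 N m; past 0.65 N m (0.4 rad) it is forced. It backs off freely by half a turn.
- head_foot (a point): Underside of the adjuster's brass foot, hidden inside the cassette. Its height above head_pad is the set gap: 1 mm per turn of the dial, 0 at bottom, 0.25 mm at a quarter turn open; far smaller than the noise of this reading.
- head_pad (a point): Top of the springy pad that the brass foot bottoms on, hidden inside the cassette 62 mm above the table, under the dial. Pressed by the screw it sinks by 1 mm per turn past bottom (0.01 to 0.06 mm when snug), far less than the noise of this reading.
- head_lever (a joint): Blue lock lever, rad: 0 fully open (points along the cassette's +y), 1.4 locked, at its end stop (points nearly along the cassette's -x). Grows anticlockwise from above. It starts between 0 and 0.3, takes 0.08 N m to move and stays where left. It is clear of the dial.
- head_peg (a point): Upright round peg at the end of the blue lock lever, 14 mm in diameter, free from 86 to 120 mm above the table; this point is on its axis, 109 mm above the table. It runs on a circle of 60 mm radius round head_pivot. The lever's arm below is 14 mm wide, 78 to 86 mm above the table; this frame's y points along the lever, away from the pivot.
- head_pivot (a point): Point on the vertical pivot axis of the blue lock lever, 109 mm above the table.
- spare: The other cassette, same shape, with grey dial and grey lever, fixed; it is already set and must be left alone.
- spare_bar_end (a point): End of the grey dial's bar, 22 mm off its axis, 123 mm above the table.
- spare_peg (a point): Peg of the grey lock lever, 109 mm above the table.
- sauce: amber sauce bottle, 52 mm across, 160 tall; loose; leave alone. Origin: centre of its underside.
- paddle: white spatula lying on the table; loose; leave alone.
- brush: cleaning brush with a blue handle lying on the table; loose; leave alone.
- roller: spare light-blue roller, 44 mm across, 120 long, lying in the steel parts tray; loose; leave alone.
- cup: white cup, 80 mm across, 90 tall; loose; leave alone. Origin: centre of its underside.
- collar: aluminium collar lying flat, 60 mm outside diameter, 18 tall; loose; leave alone. Origin: centre of its underside.
- jar: clear jar with a white cap, 70 mm across, 100 tall; loose; leave alone. Origin: centre of its underside.

How it is judged:
By the outcome, as a careful person would: the job done as asked, in the order asked, and still so for the second after the job is handed in, with the robot touching nothing.
It also fails if it takes over 72 s, if anything falls off the work surface, if the arm or the gripper's body presses on something with over 40 N, if the wrist force passes 120 N, or if a joint passes its speed limit or range.

ROBOT

A 6-joint arm with a two-finger parallel gripper is mounted at the origin on the work surface. World frame = base frame: x ahead of the robot, y to its left, z up, the work surface at z = 0. Lengths are in mm, angles in rad, forces in N, time in s.
With the tool pointing down it reaches from about 350 to 775 mm from the base axis. Payload 7.3 kg.
Tool frame: the origin (TCP) lies on the centre line of the jaws, within the pads' length; the fingertips stand 22 mm ahead of it and the grasp point (between the pads) lies 3 mm ahead of it; z points along the fingers, y is the direction in which the jaws open and shut (so a half turn about z gives the same grasp; the last joint's range is limited). The gripper opens to 92 mm and grips with 3 to 60 N. Pads are 19 mm wide; open, the fingers measure 130 mm over their backs; the gripper's body (75 mm by 190 mm) begins 47 mm behind the grasp point.
Start: joints at [1.14, 0.342, 1.524, -0, 1.275, -0.146], TCP at [147.491, 503.874, 248.741] pointing down, gripper open.
Joint ranges: [-2.53, 2.53], [-0.77, 2.02], [0.04, 2.7], [-1, 4.14], [0.28, 2.66], [-3.11, 3.11]. Speed limits (rad/s): [2.57, 2.57, 3.14, 3.14, 3.14, 3.14].

INTERFACE

Orientations are given as [roll, pitch, yaw] about the fixed x, y, z axes, in that order (R = Rz(yaw) Ry(pitch) Rx(roll)).
In Python, from plant import get_obs, capture, close_job gives the robot as it stands.
- The arm moves only by the tool carry_out, never from a script. Its arguments are lists of equal length, an entry for each row: "xyz": the shift along the tool's x, y, z scaled (see below), a list of three; "dr": the turn, a rotation vector about the tool's x, y, z scaled (see below), a list of three. A call has 1 to 8 rows; each row shifts and turns the commanded pose from where the row before left it, along the tool's axes as they then stand; what a row does not reach is not made up. The controller multiplies each number of a shift by 0.06 m and each number of a turn by 8 degrees. A row lasts 1/8 s, in which the tool goes at most 62.5 mm and 10.7 degrees, less where a joint would pass 70% of its speed; a pose out of reach is approached as far as the arm can. A call with a number of a shift or a turn outside -1 to 1 is refused whole. A call with a gripper value outside its range is refused whole. "gripper" is the gripper's target within -1 to 1 (fully open at 1, half-way at 0, shut at -1), set as the call begins (left out, the last holds). The fingers move at their own pace and stop on an object; the grip force is fixed at half the most. Time passes only in rows, so rows that do not move let the fingers close. It gives the time, the measured TCP pose, the force and the opening at its end, in the units of the state.
- get_obs(): the state, without advancing time (a new reading comes with each control period).
- capture(name): name is "scene" or "top" or "wrist"; returns a dict with "image" (480x640x3 uint8, blue, green, red), "fx", "fy", "cx", "cy" (pixels), "pose" (4x4, takes a point from camera to world coordinates). Camera axes: x right, y up, looking along -z (the intrinsics and any distortion apply to the point x, -y, -z); pixel columns grow to the right and rows downward; lengths in mm; the calibration is good to about 2 mm. A picture is of the moment at which its call begins. There is no depth.
- close_job(): hands the job in, once; it reports no verdict.
The state is a dict: "time": time; "joint_positions": joint angles; "dq": joint speeds; "tau": joint torques, N m; "tool_pos": TCP position; "tcp_rot": TCP orientation; "contact_force": force on the tool from outside, world axes, zero at the start; "moment": the same for the moment, N m; "grip_width": finger opening in mm.
Only numpy, scipy, OpenCV 4.12 (cv2) and the standard library are available. Lean on these libraries where they do the work, as an engineer would, in place of code of your own. Each camera call takes 0.05 s, during which the arm holds its last target.

## Working session

There is one attempt and no reset: what is moved stays moved. The work goes in short steps, Python scripts to look and compute and a tool call to move; the robot and the scene stay as the last step left them, time stands still between calls to the robot, and variables do not carry over. Pictures are saved under pics/ and viewed, and the job is handed in when it is done.

Besides the shell and the picture viewer there is one more tool, called as name(argument=value, ...) on one line, values as JSON. carry_out: Moves the arm, as the interface text tells. Shifts and turns lie within -1 to 1; 1 stands for 0.06 m of shift or 8 degrees of turn. Its arguments: {"type":"object","properties":{"xyz":{"type":"array"},"dr":{"type":"array"},"gripper":{"type":"number"}},"required":["xyz","dr"]}

```bash
ls; mkdir -p pics; python3 - <<'E'
from plant import get_obs, capture
import cv2,numpy as np
o=get_obs()
for k,v in o.items(): print(k,np.round(v,3))
for n in ["scene","top","wrist"]:
    c=capture(n); cv2.imwrite(f"pics/{n}0.png",c["image"]); print(n,c["fx"],c["fy"],c["cx"],c["cy"],[k for k in c]); print(np.round(c["pose"],3))
E
```

```text
pics
time 0.0
joint_positions [ 1.14   0.343  1.525 -0.     1.275 -0.146]
dq [-0.001  0.001  0.002 -0.001  0.001  0.001]
tau [ -0.    -43.127 -24.421   0.071   0.056  -0.   ]
tool_pos [147.332 503.513 248.046]
tcp_rot [-3.14  -0.     2.857]
contact_force [0.417 0.2   0.331]
moment [ 0.063 -0.021  0.009]
grip_width 91.473
scene 519.4229073824596 519.4229073824596 326.0182674675733 241.787117106099 ['image', 'fx', 'fy', 'cx', 'cy', 'pose']
[[-3.650000e-01 -7.530000e-01  5.470000e-01  1.226395e+03]
 [ 9.310000e-01 -3.050000e-01  2.020000e-01  3.322210e+02]
 [ 1.500000e-02  5.830000e-01  8.130000e-01  1.151138e+03]
 [ 0.000000e+00  0.000000e+00  0.000000e+00  1.000000e+00]]
top 512.5606671298257 512.5606671298257 310.0068832456661 237.8397724345816 ['image', 'fx', 'fy', 'cx', 'cy', 'pose']
[[ 1.200000e-02  9.890000e-01 -1.450000e-01  3.707960e+02]
 [-1.000000e+00  1.000000e-02 -1.500000e-02  4.165800e+01]
 [-1.300000e-02  1.450000e-01  9.890000e-01  1.332461e+03]
 [ 0.000000e+00  0.000000e+00  0.000000e+00  1.000000e+00]]
wrist 349.23307478167686 349.23307478167686 325.53107147366313 243.25572360431 ['image', 'fx', 'fy', 'cx', 'cy', 'pose']
[[ 2.81000e-01 -9.19000e-01 -2.77000e-01  7.31170e+01]
 [ 9.60000e-01  2.68000e-01  8.30000e-02  5.25650e+02]
 [-2.00000e-03 -2.89000e-01  9.57000e-01  3.84002e+02]
 [ 0.00000e+00  0.00000e+00  0.00000e+00  1.00000e+00]]
```

View pics/top0.png

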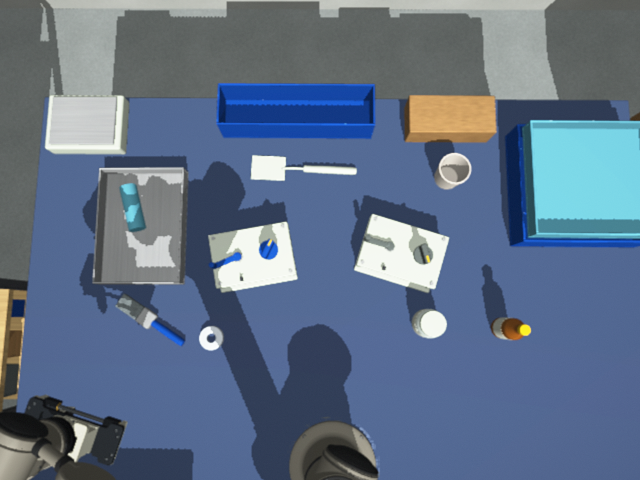

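View pics/scene0.png

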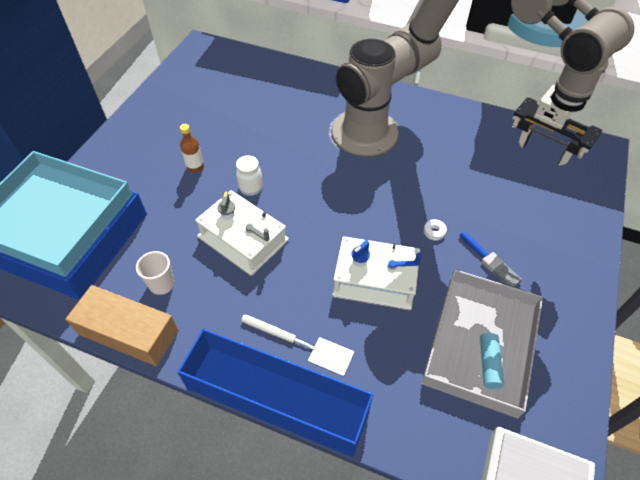

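View pics/wrist0.png

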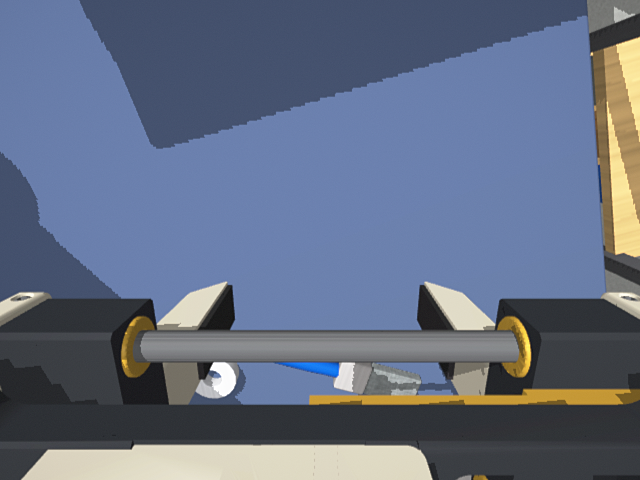

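The top view shows the blue-handled cassette at about (252,256), its dial at (269,249) and its lever running to (215,265). The grey one is at about (402,252). Next I'll measure the blue cassette.

```bash
cat > h.py <<'E'
import cv2,numpy as np
from plant import get_obs,capture
def ray(c,u,v):
    P=np.array(c["pose"]); d=np.array([(u-c["cx"])/c["fx"],-(v-c["cy"])/c["fy"],-1.]); return P[:3,3],P[:3,:3]@d
def onz(c,u,v,z):
    o,d=ray(c,u,v); return o+d*(z-o[2])/d[2]
def proj(c,p):
    P=np.array(c["pose"]); q=P[:3,:3].T@(np.array(p)-P[:3,3]); return np.array([c["cx"]-c["fx"]*q[0]/q[2],c["cy"]+c["fy"]*q[1]/q[2]])
E
python3 - <<'E'
from h import *
for n,(x0,y0,w,h) in {"top":(195,210,110,90),"scene":(320,225,110,90)}.items():
    c=capture(n); im=c["image"]; cv2.imwrite(f"pics/{n}_crop.png",cv2.resize(im[y0:y0+h,x0:x0+w],None,fx=7,fy=6.6,interpolation=cv2.INTER_CUBIC))
    hsv=cv2.cvtColor(im,cv2.COLOR_BGR2HSV)
    sub=np.zeros(im.shape[:2],np.uint8); sub[y0:y0+h,x0:x0+w]=255
    white=cv2.inRange(hsv,(0,0,150),(180,70,255))&sub
    blue=cv2.inRange(hsv,(100,190,60),(125,255,255))&sub
    yel=cv2.inRange(hsv,(18,100,100),(35,255,255))&sub
    for nm,m in [("w",white),("b",blue),("y",yel)]:
        cs,_=cv2.findContours(m,cv2.RETR_EXTERNAL,cv2.CHAIN_APPROX_NONE)
        for k in cs:
            if cv2.contourArea(k)>3: print(n,nm,cv2.contourArea(k),cv2.boundingRect(k),cv2.minAreaRect(k))
E
```

```text
top w 4384.5 (209, 222, 89, 70) ((252.3590850830078, 257.2013244628906), (59.492515563964844, 81.62117004394531), 79.99201965332031)
top b 111.0 (209, 253, 32, 15) ((224.7706298828125, 260.70361328125), (6.318030834197998, 32.523502349853516), 68.96248626708984)
top b 189.0 (260, 241, 17, 18) ((268.0, 249.5), (16.0, 17.0), 0.0)
scene w 4339.5 (332, 236, 88, 74) ((376.1349182128906, 271.8843688964844), (83.68702697753906, 62.28365707397461), 9.605203628540039)
scene w 43.5 (424, 225, 6, 13) ((426.5, 231.0), (12.0, 5.0), 90.0)
scene b 52.5 (390, 254, 31, 13) ((406.3588562011719, 263.3352966308594), (9.260923385620117, 32.310333251953125), 67.83365631103516)
scene b 151.0 (353, 243, 16, 19) ((362.0692138671875, 253.74620056152344), (13.767854690551758, 19.225383758544922), 60.2551155090332)
```

View pics/top_crop.png

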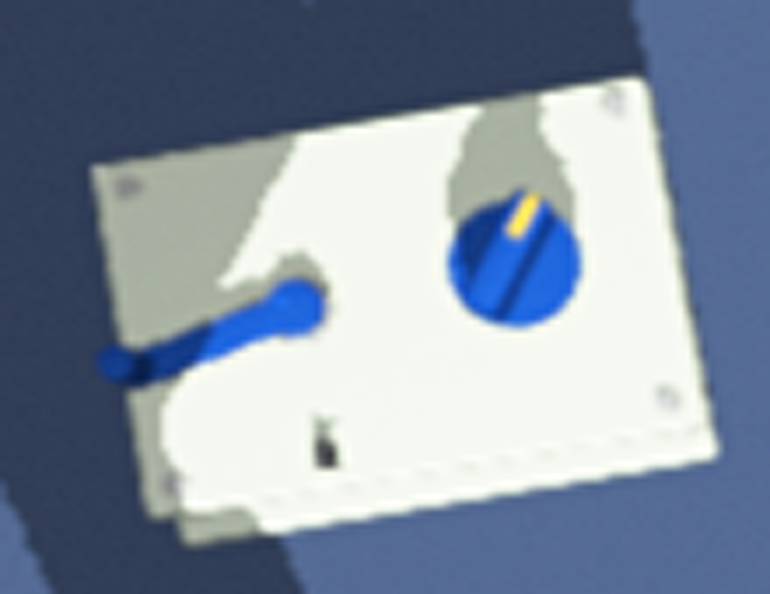

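View pics/scene_crop.png

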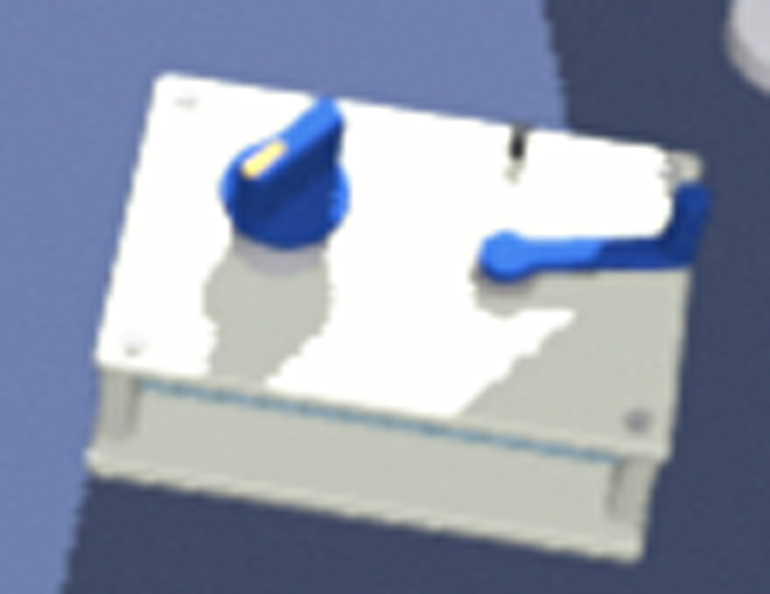

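```bash
python3 - <<'E'
from h import *
def cp(p,o): return p[0]/7+o[0]-.43,p[1]/6.6+o[1]-.43
T=capture("top");S=capture("scene")
t=[cp(p,(195,210)) for p in [(92,165),(643,78),(715,430),(147,517)]]
s=[cp(p,(320,225)) for p in [(670,455),(98,362),(158,73),(703,157)]]
A=np.array([onz(T,*p,72) for p in t]);B=np.array([onz(S,*p,72) for p in s])
for K in (A,B):
    print(np.round(K[:,:2],1),K.mean(0)[:2]); 
    e=K-np.roll(K,-1,0); print("sides",np.linalg.norm(e,axis=1))
    ey=(K[0]+K[3]-K[1]-K[2]); ex=(K[0]+K[1]-K[2]-K[3])
    print("yaw from y",np.arctan2(-ey[0],ey[1]),"from x",np.arctan2(ex[1],ex[0]))
# skirt centre in top, peg, yellow line
print("top dial",onz(T,*cp((515,263),(195,210)),100))
print("top pegtop",onz(T,*cp((113,360),(195,210)),120)," pivot",onz(T,*cp((298,307),(195,210)),86))
print("scene pegtop",onz(S,*cp((694,190),(320,225)),120)," pivot",onz(S,*cp((507,257),(320,225)),86))
for nm,c,o,a,b in [("top",T,(195,210),(534,195),(514,234)),("scene",S,(320,225),(284,145),(246,173))]:
    p,q=[onz(c,*cp(k,o),137) for k in (a,b)]; print(nm,"yellow",p,q)
    
p,q=[onz(T,*cp(k,(195,210)),137) for k in ((556,222),(500,318))];print("top bar edge",p,q)
p,q=[onz(S,*cp(k,(320,225)),137) for k in ((246,180),(325,103))];print("sc bar",p,q)
E
```

```text
[[560.9 316. ]
 [596.1 120.1]
 [463.1  92.3]
 [428.6 291.2]] [512.1815326  204.88427882]
sides [199.0227199  135.86915573 201.88071413 134.59905887]
yaw from y 0.17489876189405346 from x 0.19550168250398176
[[562.2 317.8]
 [598.5 122.3]
 [466.8  95.5]
 [430.1 293.1]] [514.39259904 207.16627931]
sides [198.88053007 134.35445348 200.91872426 134.38950475]
yaw from y 0.183493183447977 from x 0.1926558632379412
top dial [521.68555109 161.43744898 100.        ]
top pegtop [482.63498145 295.45729906 120.        ]  pivot [506.18101728 238.44342832  86.        ]
scene pegtop [480.96302861 295.8613991  120.        ]  pivot [510.31287245 241.7597664   86.        ]
top yellow [541.69869437 152.00933661 137.        ] [527.57465945 158.42449306 137.        ]
scene yellow [526.72319982 160.96343694 137.        ] [543.20634026 153.05710305 137.        ]
top bar edge [532.03587015 144.37428882 137.        ] [497.40859971 162.41095073 137.        ]
sc bar [546.08897148 154.08293615 137.        ] [503.69453569 167.88583029 137.        ]
```

```bash
cat >> h.py <<'E'
from scipy.spatial.transform import Rotation as Ro
def go(x,y,z,yaw):
    o=get_obs(); R=Ro.from_euler('xyz',o["tcp_rot"]); d=np.array([x,y,z])-o["tool_pos"]
    t=R.inv().apply(d)/60; r=(R.inv()*Ro.from_euler('xyz',[np.pi,0,yaw])).as_rotvec()/np.radians(8)
    print("units xyz",np.round(t,3),"dr",np.round(r,3),"t",o["time"])
def st():
    o=get_obs(); print({k:np.round(o[k],3).tolist() for k in("time","tool_pos","tcp_rot","contact_force","moment","grip_width","joint_positions")})
E
python3 -c "
from h import *
go(521.7,161.7,248,2.69)"
```

```text
units xyz [-7.588 -3.719  0.01 ] dr [-0.002 -0.     1.194] t 0.35
```

carry_out(xyz=[[-0.5,-0.25,0],[-0.7,-0.35,0],[-0.7,-0.35,0],[-0.7,-0.35,0],[-0.7,-0.35,0],[-0.7,-0.35,0],[-0.7,-0.35,0],[-0.7,-0.35,0]], dr=[[0,0,0],[0,0,0],[0,0,0],[0,0,0],[0,0,0],[0,0,0],[0,0,0],[0,0,0]], gripper=1)

```text
time: 1.35
tool_pos: [413.9, 256.2, 248.9]
tcp_rot: [3.141, 0.0, 2.857]
contact_force: [0.4, 0.6, 0.2]
grip_width: 91.9
```

```bash
python3 -c "
from h import *
st();go(521.7,161.7,248,2.69)"
```

```text
{'time': 1.35, 'tool_pos': [413.921, 256.18, 248.86], 'tcp_rot': [3.141, 0.0, 2.857], 'contact_force': [0.384, 0.622, 0.164], 'moment': [0.075, -0.033, 0.019], 'grip_width': 91.885, 'joint_positions': [0.397, 0.272, 1.625, 0.0, 1.245, -0.889]}
units xyz [-2.166 -1.006  0.014] dr [3.000e-03 1.000e-03 1.194e+00] t 1.35
```

carry_out(xyz=[[-0.54,-0.25,0],[-0.54,-0.25,0],[-0.54,-0.25,0],[-0.54,-0.25,0],[0,0,0],[0,0,0],[0,0,0]], dr=[[0,0,0],[0,0,0],[0,0,0],[0,0,0],[0,0,0.6],[0,0,0.6],[0,0,0]])

```text
time: 2.22
tool_pos: [520.5, 163.3, 248.6]
tcp_rot: [-3.142, -0.0, 2.69]
contact_force: [-0.8, 0.5, -0.3]
grip_width: 91.8
```

```bash
python3 -c "
from h import *
st();go(521.7,161.7,160,2.69)
c=capture('wrist');cv2.imwrite('pics/w1.png',c['image'])
print(proj(c,(521.7,161.7,137)),proj(c,(521.7+22*np.cos(.45),161.7-22*np.sin(.45),137)))
c=capture('top');im=c['image'][200:300,190:310];cv2.imwrite('pics/t1.png',cv2.resize(im,None,fx=6,fy=6))"
```

```text
{'time': 2.225, 'tool_pos': [520.455, 163.268, 248.618], 'tcp_rot': [-3.142, -0.0, 2.69], 'contact_force': [-0.768, 0.506, -0.333], 'moment': [0.004, 0.021, -0.004], 'grip_width': 91.76, 'joint_positions': [0.163, 0.38, 1.468, 0.0, 1.294, -0.956]}
units xyz [-0.03  -0.014  1.477] dr [-0.    -0.001 -0.002] t 2.225
[324.07786387 249.1898036 ] [324.15768699 276.67948726]
```

View pics/w1.png

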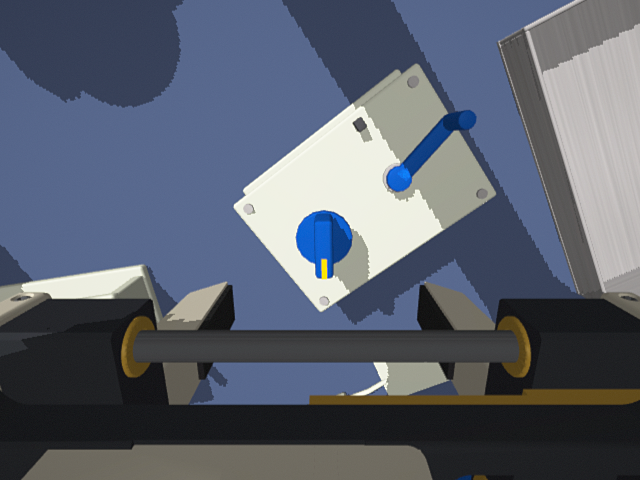

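The wrist view shows the bar upright in the image from (323,213) to (324,277). The yellow end is within a pixel of the prediction, so the grasp pose is aligned. Descending to TCP z = 131 puts the tips at 109, clear of the skirt at 105.

carry_out(xyz=[[-0.03,-0.01,0.3],[0,0,0.4],[0,0,0.4],[0,0,0.4],[0,0,0.3],[0,0,0.15],[0,0,0],[0,0,0]], dr=[[0,0,0],[0,0,0],[0,0,0],[0,0,0],[0,0,0],[0,0,0],[0,0,0],[0,0,0]])

```text
time: 3.32
tool_pos: [522.3, 162.2, 132.5]
tcp_rot: [3.141, 0.001, 2.69]
contact_force: [0.0, 0.1, -0.2]
grip_width: 91.9
```

```bash
python3 -c "
from h import *
st();go(521.7,161.7,131,2.69)
c=capture('scene');im=c['image'][200:300,310:430];cv2.imwrite('pics/s2.png',cv2.resize(im,None,fx=6,fy=6))"
```

```text
{'time': 3.325, 'tool_pos': [522.285, 162.19, 132.524], 'tcp_rot': [3.141, 0.001, 2.69], 'contact_force': [0.02, 0.123, -0.184], 'moment': [0.02, -0.036, 0.013], 'grip_width': 91.896, 'joint_positions': [0.161, 0.499, 1.624, 0.0, 1.017, -0.958]}
units xyz [ 0.005 -0.012  0.025] dr [ 0.007  0.008 -0.003] t 3.325
```

View pics/s2.png

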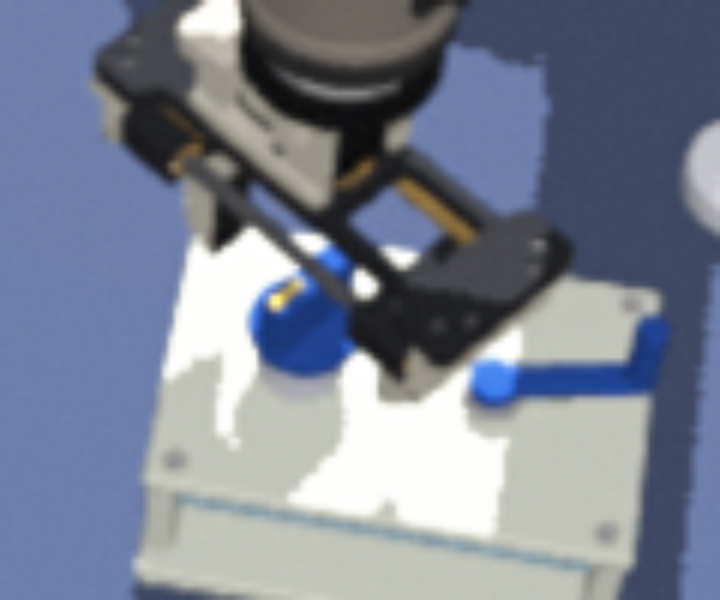

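The jaws straddle the dial bar, at about (310,290) in the crop, so I'll close.

carry_out(xyz=[[0,0,0],[0,0,0],[0,0,0],[0,0,0],[0,0,0],[0,0,0],[0,0,0],[0,0,0]], dr=[[0,0,0],[0,0,0],[0,0,0],[0,0,0],[0,0,0],[0,0,0],[0,0,0],[0,0,0]], gripper=-1)

```text
time: 4.38
tool_pos: [521.8, 162.0, 131.7]
tcp_rot: [3.142, -0.0, 2.689]
contact_force: [-0.3, -0.4, 0.1]
grip_width: 16.4
```

```bash
python3 -c "
from h import *
st()"
```

```text
{'time': 4.375, 'tool_pos': [521.804, 162.029, 131.703], 'tcp_rot': [3.142, -0.0, 2.689], 'contact_force': [-0.323, -0.422, 0.127], 'moment': [-0.116, 0.059, 0.044], 'grip_width': 16.423, 'joint_positions': [0.161, 0.5, 1.625, 0.0, 1.017, -0.958]}
```

carry_out(xyz=[[0,0,0],[0,0,0],[0,0,0]], dr=[[0,0,0],[0,0,0],[0,0,0]])

```text
time: 4.75
tool_pos: [521.4, 161.4, 131.7]
tcp_rot: [-3.14, -0.0, 2.689]
contact_force: [-2.9, -3.6, 2.9]
grip_width: 13.7
```

```bash
python3 -c "
from h import *
st()"
```

```text
{'time': 4.75, 'tool_pos': [521.397, 161.389, 131.734], 'tcp_rot': [-3.14, -0.0, 2.689], 'contact_force': [-2.907, -3.598, 2.894], 'moment': [-0.954, 0.471, 0.103], 'grip_width': 13.714, 'joint_positions': [0.16, 0.5, 1.625, -0.001, 1.018, -0.958]}
```

carry_out(xyz=[[0,-0.01,0],[0,0,0],[0,0,0],[0,0,0],[0,0,0],[0,0,0]], dr=[[0,0,0],[0,0,0.5],[0,0,0.75],[0,0,0.75],[0,0,0.75],[0,0,0.75]])

```text
time: 5.5
tool_pos: [521.6, 161.6, 131.7]
tcp_rot: [3.141, -0.0, 2.197]
contact_force: [-1.2, -1.8, 1.7]
grip_width: 13.8
```

```bash
cat >> h.py <<'E'
def feel(n=5):
    M=[];Y=[];F=[];T=[]
    for i in range(n):
        o=get_obs(); M.append(o["moment"]);Y.append(o["tcp_rot"][2]);F.append(o["contact_force"]);T.append(o["tau"][5]);q=o["joint_positions"][5];capture("top")
    Y=np.degrees(np.unwrap(Y)); print("t",o["time"],"yaw",np.round(Y.mean(),2),"Mz",np.round(np.array(M)[:,2],3),"mean",np.round(np.mean(M,0),3),"F",np.round(np.mean(F,0),1),"tau6",np.round(T,3),"q6",round(q,4),"w",o["grip_width"])
E
python3 -c "
from h import *
feel()"
```

```text
t 5.7 yaw 125.99 Mz [ 0.064 -0.05  -0.032 -0.084 -0.053] mean [-0.42   0.146 -0.031] F [-0.8 -1.9  1.7] tau6 [-1.055 -0.357  0.814  0.303  0.05 ] q6 -0.472 w 14.063718027312184
```

carry_out(xyz=[[0,0,0],[0,0,0],[0,0,0],[0,0,0]], dr=[[0,0,0.4],[0,0,0.4],[0,0,0.4],[0,0,0.2]])

```text
time: 6.25
tool_pos: [521.8, 161.6, 131.8]
tcp_rot: [3.141, -0.0, 2.005]
contact_force: [0.6, -0.7, 0.7]
grip_width: 13.7
```

```bash
python3 -c "
from h import *
feel()"
```

```text
t 6.45 yaw 114.91 Mz [ 0.021  0.022 -0.028 -0.037  0.01 ] mean [-0.231 -0.057 -0.003] F [ 0.3 -1.2  0.7] tau6 [-0.101 -0.038  0.206  0.042 -0.021] q6 -0.2756 w 13.992927330550474
```

carry_out(xyz=[[0,0,0],[0,0,0],[0,0,0]], dr=[[0,0,0.25],[0,0,0.25],[0,0,0.1]])

```text
time: 6.88
tool_pos: [521.8, 161.6, 131.8]
tcp_rot: [3.141, -0.0, 1.92]
contact_force: [1.9, 0.2, 0.7]
grip_width: 13.8
```

```bash
python3 -c "
from h import *
feel()"
```

```text
t 7.075 yaw 110.05 Mz [ 0.05   0.015 -0.023 -0.031 -0.018] mean [-0.011 -0.4   -0.001] F [ 2.3  0.3 -0.7] tau6 [0.027 0.033 0.134 0.04  0.001] q6 -0.1908 w 13.654256944536929
```

carry_out(xyz=[[0,0,0],[0,0,0],[0,0,0]], dr=[[0,0,0.25],[0,0,0.25],[0,0,0.12]])

```text
time: 7.5
tool_pos: [521.8, 161.6, 131.8]
tcp_rot: [3.141, -0.0, 1.833]
contact_force: [3.5, 0.4, -2.3]
grip_width: 14.1
```

```bash
python3 -c "
from h import *
feel(4)"
```

```text
t 7.65 yaw 105.06 Mz [ 0.073 -0.009 -0.014  0.033] mean [ 0.17  -0.747  0.021] F [ 3.6  0.7 -2. ] tau6 [-0.015  0.019  0.15   0.04 ] q6 -0.104 w 13.774357464434319
```

carry_out(xyz=[[0,0,0],[0,0,0],[0,0,0]], dr=[[0,0,0.25],[0,0,0.25],[0,0,0.12]])

```text
time: 8.07
tool_pos: [521.9, 161.6, 131.8]
tcp_rot: [3.141, -0.0, 1.746]
contact_force: [4.2, 1.8, -3.7]
grip_width: 13.9
```

```bash
python3 -c "
from h import *
feel(4)"
```

```text
t 8.225 yaw 100.05 Mz [ 0.044  0.05   0.046 -0.062] mean [ 0.233 -0.953  0.019] F [ 4.6  1.6 -2.9] tau6 [-0.043  0.033  0.137  0.038] q6 -0.0161 w 13.904127649070823
```

carry_out(xyz=[[0,0.01,0],[0,0,0],[0,0,0]], dr=[[0,0,0.25],[0,0,0.25],[0,0,0.12]])

```text
time: 8.65
tool_pos: [522.0, 161.6, 131.8]
tcp_rot: [-3.141, -0.0, 1.66]
contact_force: [3.9, 0.9, -0.7]
grip_width: 13.9
```

```bash
python3 -c "
from h import *
feel(5)"
```

```text
t 8.85 yaw 95.15 Mz [ 0.101  0.05  -0.02  -0.049 -0.05 ] mean [ 0.183 -0.555  0.006] F [ 2.9  1.5 -0.4] tau6 [-0.011  0.02   0.15   0.038 -0.009] q6 0.0691 w 13.668515395837053
```

carry_out(xyz=[[0,0,0],[0,0,0],[0,0,0]], dr=[[0,0,0.25],[0,0,0.25],[0,0,0.12]])

```text
time: 9.28
tool_pos: [522.1, 161.6, 131.7]
tcp_rot: [3.142, -0.0, 1.574]
contact_force: [3.0, 1.2, -0.4]
grip_width: 13.8
```

```bash
python3 -c "
from h import *
feel(5)"
```

```text
t 9.475 yaw 90.2 Mz [ 0.035  0.112  0.013 -0.053  0.031] mean [ 0.167 -0.512  0.028] F [3.  1.1 0.4] tau6 [-0.016  0.017  0.149  0.039 -0.007] q6 0.1556 w 14.012746447156957
```

carry_out(xyz=[[0,0,0],[0,0,0],[0,0,0]], dr=[[0,0,0.25],[0,0,0.25],[0,0,0.12]])

```text
time: 9.9
tool_pos: [522.2, 161.6, 131.7]
tcp_rot: [3.141, -0.0, 1.487]
contact_force: [2.3, 0.8, 1.2]
grip_width: 14.1
```

```bash
python3 -c "
from h import *
feel(5)"
```

```text
t 10.1 yaw 85.24 Mz [ 0.046 -0.014 -0.008 -0.002 -0.024] mean [ 0.178 -0.538 -0.   ] F [3.  1.1 0.8] tau6 [-0.016  0.017  0.149  0.039 -0.007] q6 0.2422 w 13.889934328291213
```

carry_out(xyz=[[0,0,0],[0,0,0],[0,0,0]], dr=[[0,0,0.25],[0,0,0.25],[0,0,0.12]])

```text
time: 10.52
tool_pos: [522.3, 161.6, 131.8]
tcp_rot: [3.141, -0.0, 1.4]
contact_force: [3.5, 2.1, -0.7]
grip_width: 13.9
```

```bash
python3 -c "
from h import *
feel(5)"
```

```text
t 10.725 yaw 80.28 Mz [ 0.07   0.031  0.049 -0.022 -0.003] mean [ 0.099 -0.723  0.025] F [3.7 1.5 0.4] tau6 [-0.016  0.018  0.15   0.04  -0.007] q6 0.3287 w 13.912418922901237
```

carry_out(xyz=[[0,0,0],[0,0,0],[0,0,0]], dr=[[0,0,0.25],[0,0,0.25],[0,0,0.12]])

```text
time: 11.15
tool_pos: [522.3, 161.6, 131.8]
tcp_rot: [3.141, -0.0, 1.314]
contact_force: [4.8, 1.3, -0.1]
grip_width: 13.6
```

```bash
python3 -c "
from h import *
feel(5)"
```

```text
t 11.35 yaw 75.32 Mz [ 0.05   0.031 -0.04  -0.016 -0.021] mean [ 0.057 -0.92   0.001] F [ 5.   1.  -0.2] tau6 [-0.015  0.019  0.151  0.041 -0.006] q6 0.4153 w 14.093385877898337
```

carry_out(xyz=[[0,0,0],[0,0,0],[0,0,0]], dr=[[0,0,0.25],[0,0,0.25],[0,0,0.12]])

```text
time: 11.78
tool_pos: [522.4, 161.6, 131.8]
tcp_rot: [3.141, -0.0, 1.228]
contact_force: [6.1, 0.2, 0.2]
grip_width: 13.9
```

```bash
python3 -c "
from h import *
feel(5)"
```

```text
t 11.975 yaw 70.38 Mz [ 0.039  0.15   0.05   0.043 -0.046] mean [ 0.015 -0.982  0.047] F [ 5.3  0.7 -0.3] tau6 [-0.044  0.033  0.136  0.038  0.008] q6 0.5018 w 13.687058642170642
```

carry_out(xyz=[[0.004,0.012,0],[0,0,0],[0,0,0]], dr=[[0,0,0.25],[0,0,0.25],[0,0,0.12]])

```text
time: 12.4
tool_pos: [522.6, 161.5, 131.7]
tcp_rot: [-3.141, 0.0, 1.141]
contact_force: [1.7, 0.7, 2.7]
grip_width: 14.0
```

```bash
python3 -c "
from h import *
feel(5)"
```

```text
t 12.6 yaw 65.41 Mz [0.152 0.151 0.146 0.133 0.121] mean [-0.051 -0.288  0.141] F [1.5 0.3 2.7] tau6 [0.063 0.109 0.284 0.193 0.149] q6 0.588 w 13.511846238399768
```

carry_out(xyz=[[0,0,0],[0,0,0],[0,0,0]], dr=[[0,0,0.25],[0,0,0.25],[0,0,0.12]])

```text
time: 13.02
tool_pos: [522.7, 161.5, 131.7]
tcp_rot: [-3.141, 0.0, 1.054]
contact_force: [0.5, -0.7, 4.3]
grip_width: 13.7
```

```bash
python3 -c "
from h import *
feel(5)"
```

```text
t 13.225 yaw 60.45 Mz [0.278 0.293 0.253 0.265 0.23 ] mean [-0.242  0.083  0.264] F [ 0.1 -0.5  4.5] tau6 [0.186 0.233 0.408 0.317 0.273] q6 0.6746 w 13.759599788123777
```

The bottom shows clearly: torque is about 0.26 N m and rising 1.45 N m/rad. I'll turn about 2° more to reach roughly 0.3, then back off in fine steps to find the onset angle.

carry_out(xyz=[[0,0,0],[0,0,0]], dr=[[0,0,0.15],[0,0,0.1]])

```text
time: 13.52
tool_pos: [522.7, 161.5, 131.7]
tcp_rot: [-3.141, 0.0, 1.02]
contact_force: [-1.1, -2.5, 5.3]
grip_width: 14.0
```

```bash
python3 -c "
from h import *
feel(5)"
```

```text
t 13.725 yaw 58.43 Mz [0.32  0.297 0.304 0.319 0.295] mean [-0.375  0.231  0.307] F [-1.  -1.6  5.2] tau6 [0.193 0.289 0.407 0.335 0.31 ] q6 0.7102 w 13.840346715592998
```

carry_out(xyz=[[0,0,0],[0,0,0],[0,0,0],[0,0,0]], dr=[[0,0,-0.15],[0,0,-0.15],[0,0,-0.15],[0,0,-0.1]])

```text
time: 14.28
tool_pos: [522.7, 161.6, 131.7]
tcp_rot: [-3.141, 0.0, 1.097]
contact_force: [-1.8, -1.1, 4.7]
grip_width: 13.9
```

```bash
python3 -c "
from h import *
feel(6)"
```

```text
t 14.525 yaw 62.86 Mz [0.154 0.21  0.112 0.157 0.153 0.161] mean [-0.307  0.262  0.158] F [-1.2 -1.   5.3] tau6 [0.307 0.209 0.088 0.159 0.184 0.19 ] q6 0.6336 w 13.338154773540827
```

carry_out(xyz=[[0,0,0],[0,0,0]], dr=[[0,0,-0.15],[0,0,-0.1]])

```text
time: 14.82
tool_pos: [522.6, 161.6, 131.7]
tcp_rot: [-3.141, 0.0, 1.132]
contact_force: [-0.7, -0.5, 5.4]
grip_width: 13.7
```

```bash
python3 -c "
from h import *
feel(6)"
```

```text
t 15.075 yaw 64.85 Mz [0.17  0.132 0.149 0.171 0.092 0.154] mean [-0.295  0.276  0.145] F [-1.3 -0.8  5.3] tau6 [0.259 0.159 0.038 0.109 0.134 0.14 ] q6 0.5987 w 13.909581127102959
```

carry_out(xyz=[[0,0,0],[0,0,0]], dr=[[0,0,-0.1],[0,0,-0.02]])

```text
time: 15.38
tool_pos: [522.7, 161.6, 131.7]
tcp_rot: [-3.141, 0.0, 1.148]
contact_force: [-1.8, -0.1, 4.1]
grip_width: 13.8
```

```bash
python3 -c "
from h import *
feel(6)"
```

```text
t 15.625 yaw 65.8 Mz [0.121 0.111 0.133 0.11  0.141 0.119] mean [-0.304  0.29   0.123] F [-1.4 -1.   5.4] tau6 [0.1   0.11  0.095 0.111 0.116 0.117] q6 0.582 w 13.55093248347014
```

carry_out(xyz=[[0,0,0],[0,0,0]], dr=[[0,0,-0.1],[0,0,-0.02]])

```text
time: 15.92
tool_pos: [522.7, 161.6, 131.7]
tcp_rot: [-3.141, 0.0, 1.165]
contact_force: [-2.3, -0.3, 4.7]
grip_width: 13.7
```

```bash
python3 -c "
from h import *
feel(6)"
```

```text
t 16.175 yaw 66.74 Mz [-0.037  0.008  0.065 -0.05  -0.005 -0.02 ] mean [-0.301  0.296 -0.007] F [-1.7 -0.6  5.2] tau6 [-0.012 -0.005 -0.012  0.007  0.013  0.014] q6 0.5654 w 13.417127454886355
```

carry_out(xyz=[[0,0,0],[0,0,0]], dr=[[0,0,-0.1],[0,0,-0.02]])

```text
time: 16.48
tool_pos: [522.6, 161.6, 131.7]
tcp_rot: [-3.141, 0.0, 1.182]
contact_force: [-1.2, -0.9, 5.4]
grip_width: 13.5
```

```bash
python3 -c "
from h import *
feel(6)"
```

```text
t 16.725 yaw 67.69 Mz [-0.068 -0.063 -0.044 -0.036 -0.02  -0.018] mean [-0.309  0.303 -0.041] F [-1.1 -0.8  5.6] tau6 [-0.069 -0.056 -0.066 -0.048 -0.042 -0.041] q6 0.5488 w 13.828360757338462
```

carry_out(xyz=[[0,0,0],[0,0,0]], dr=[[0,0,-0.1],[0,0,-0.02]])

```text
time: 17.02
tool_pos: [522.6, 161.6, 131.7]
tcp_rot: [-3.141, 0.0, 1.198]
contact_force: [-0.8, -0.6, 6.4]
grip_width: 13.7
```

```bash
python3 -c "
from h import *
feel(6)"
```

```text
t 17.275 yaw 68.65 Mz [-0.039 -0.039 -0.015 -0.046 -0.031 -0.045] mean [-0.279  0.311 -0.036] F [-1.4 -0.5  5.7] tau6 [-0.069 -0.056 -0.066 -0.048 -0.042 -0.041] q6 0.532 w 13.845603604361086
```

carry_out(xyz=[[0,0,0],[0,0,0]], dr=[[0,0,-0.1],[0,0,-0.02]])

```text
time: 17.58
tool_pos: [522.6, 161.6, 131.7]
tcp_rot: [-3.141, 0.0, 1.215]
contact_force: [-1.3, -1.1, 5.4]
grip_width: 14.1
```

```bash
python3 -c "
from h import *
feel(6)"
```

```text
t 17.825 yaw 69.61 Mz [-0.008 -0.089 -0.031  0.006 -0.047 -0.095] mean [-0.27   0.304 -0.044] F [-1.1 -0.5  5.1] tau6 [-0.069 -0.056 -0.066 -0.048 -0.042 -0.041] q6 0.5152 w 14.016075842096605
```

Torque drops from +0.12 to −0.04 between 65.8° and 67.7°, so the bottom is at yaw 66.7° and the target is 156.7°.

carry_out(xyz=[[0,0,0],[0,0,0],[0,0,0],[0,0,0],[0,0,0],[0,0,0],[0,0,0]], dr=[[0,0,-0.5],[0,0,-0.8],[0,0,-0.8],[0,0,-0.8],[0,0,-0.8],[0,0,-0.8],[0,0,-0.5]])

```text
time: 18.75
tool_pos: [522.0, 161.7, 131.7]
tcp_rot: [-3.14, -0.001, 1.916]
contact_force: [-3.5, -1.0, 7.2]
grip_width: 13.9
```

```bash
python3 -c "
from h import *
feel(4)"
```

```text
t 18.9 yaw 109.76 Mz [-0.113  0.081  0.042  0.08 ] mean [-0.219  0.588  0.023] F [-3.3 -0.7  7. ] tau6 [ 0.5    0.07  -0.457 -0.11 ] q6 -0.1834 w 13.643639743754388
```

carry_out(xyz=[[0,-0.01,0],[0,0,0],[0,0,0],[0,0,0],[0,0,0],[0,0,0],[0,0,0],[0,0,0]], dr=[[0,0,-0.5],[0,0,-0.8],[0,0,-0.8],[0,0,-0.8],[0,0,-0.8],[0,0,-0.8],[0,0,-0.8],[0,0,-0.3]])

```text
time: 19.95
tool_pos: [521.5, 161.2, 131.7]
tcp_rot: [-3.141, -0.002, 2.697]
contact_force: [-3.4, -2.4, 7.0]
grip_width: 13.8
```

```bash
python3 -c "
from h import *
feel(5)"
```

```text
t 20.15 yaw 154.49 Mz [-0.111  0.039  0.066  0.061  0.039] mean [-0.271  0.586  0.019] F [-3.5 -2.1  7.2] tau6 [ 0.085 -0.026 -0.267 -0.045  0.026] q6 -0.9652 w 13.686386310227023
```

carry_out(xyz=[[0.004,-0.008,0],[0,0,0],[0,0,0]], dr=[[0,0,-0.15],[0,0,-0.12],[0,0,0]])

```text
time: 20.58
tool_pos: [521.4, 161.2, 131.7]
tcp_rot: [-3.141, -0.001, 2.733]
contact_force: [-2.2, -0.9, 6.7]
grip_width: 13.5
```

```bash
python3 -c "
from h import *
feel(5)"
```

```text
t 20.775 yaw 156.57 Mz [-0.003 -0.018  0.018  0.04  -0.042] mean [-0.103  0.359 -0.001] F [-2.8 -0.5  6.3] tau6 [-0.076 -0.018 -0.004 -0.001 -0.001] q6 -1.0032 w 13.844419398906103
```

carry_out(xyz=[[0,0,0],[0,0,0],[0,0,0],[0,0,0],[0,0,-0.3],[0,0,-0.7],[0,0,-0.7],[0,0,-0.3]], dr=[[0,0,0],[0,0,0],[0,0,0],[0,0,0],[0,0,0],[0,0,0],[0,0,0],[0,0,0]], gripper=0)

```text
time: 21.82
tool_pos: [522.7, 161.2, 254.4]
tcp_rot: [3.139, 0.003, 2.734]
contact_force: [-0.3, -0.1, 0.5]
grip_width: 45.9
```

```bash
python3 -c "
from h import *
st()
c=capture('wrist');cv2.imwrite('pics/w3.png',c['image'])
print(proj(c,(521.6,161.6,137)))
for z in(109,120): print(proj(c,(506.9,240.4,z)))"
```

```text
{'time': 21.825, 'tool_pos': [522.693, 161.225, 254.401], 'tcp_rot': [3.139, 0.003, 2.734], 'contact_force': [-0.328, -0.146, 0.501], 'moment': [-0.014, -0.022, -0.036], 'grip_width': 45.853, 'joint_positions': [0.159, 0.376, 1.457, 0.0, 1.305, -1.004]}
[324.80974451 242.6225451 ]
[408.27249618 178.64993667]
[411.552025   180.30529058]
```

View pics/w3.png

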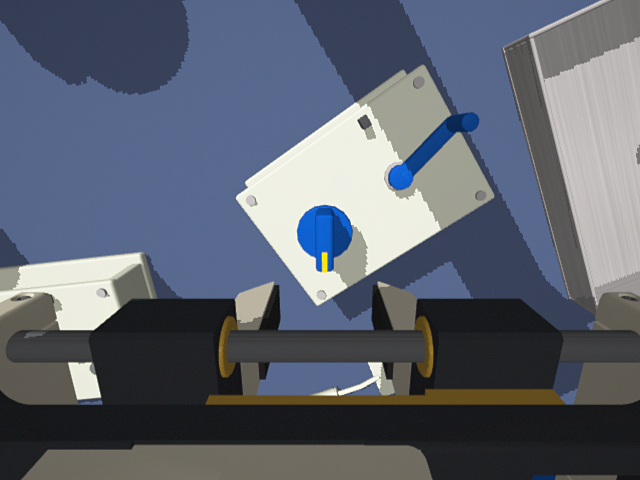

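The bar is still aligned with the jaws in the wrist picture, so the dial stayed where it was left. Before planning the peg move, I'll check the height of the dark stop block at (365,123).

```bash
python3 - <<'E'
from h import *
W=capture('wrist');im=W['image'];cv2.imwrite('pics/w4.png',cv2.resize(im[80:220,330:510],None,fx=4,fy=4,interpolation=cv2.INTER_CUBIC))
T=capture('top');cv2.imwrite('pics/t4.png',cv2.resize(T['image'][230:300,200:290],None,fx=8,fy=8,interpolation=cv2.INTER_CUBIC))
S=capture('scene');cv2.imwrite('pics/s4.png',cv2.resize(S['image'][230:290,370:430],None,fx=10,fy=10,interpolation=cv2.INTER_CUBIC))
for z in (72,80,86,90): print(z,'wrist',onz(W,364,122,z)[:2],'scene',onz(S,320+517/7,225+132/6.6,z)[:2],'top',onz(T,241,278,z)[:2])
for z in (120,): print('peg wrist',onz(W,470,121,z)[:2])
E
```

```text
72 wrist [454.43115232 228.12282802] scene [445.05244192 228.24607817] top [453.57197864 229.37862927]
80 wrist [454.35283125 227.22120934] scene [450.84478653 229.01688137] top [453.04660905 228.18718987]
86 wrist [454.29409045 226.54499532] scene [455.18904498 229.59498378] top [452.65258186 227.29361032]
90 wrist [454.25492991 226.09418598] scene [458.08521729 229.98038538] top [452.38989707 226.69789062]
peg wrist [484.17795568 294.50334012]
```

View pics/w4.png

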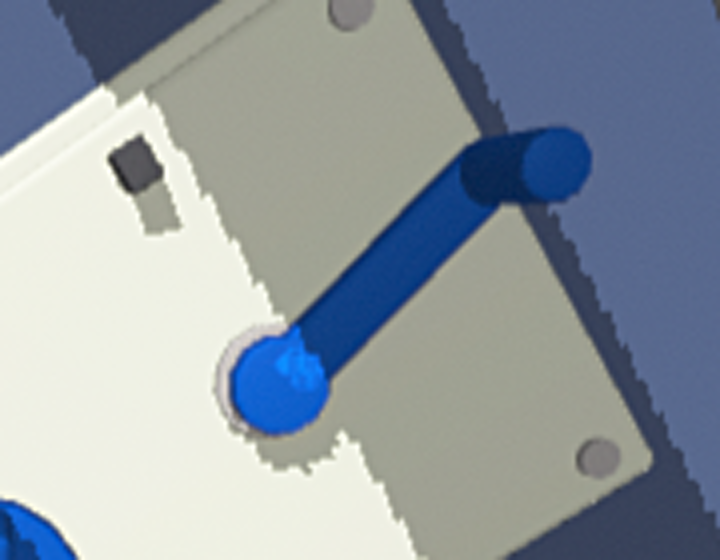

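View pics/s4.png

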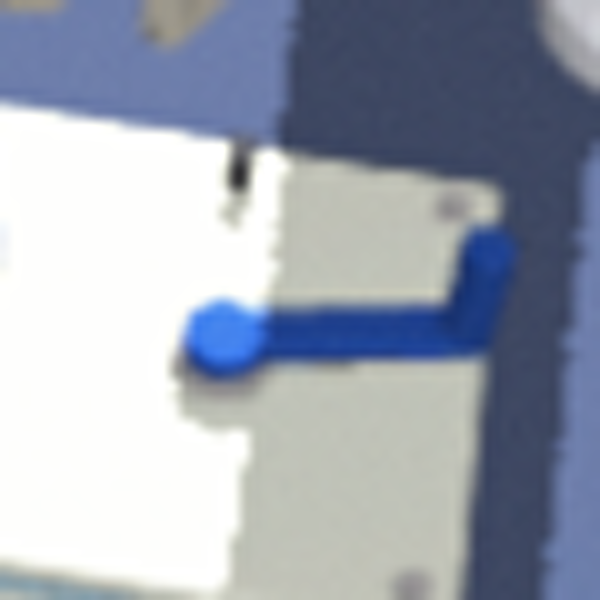

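```bash
python3 -c "
from h import *
go(482.5,295.2,254,2.65)"
```

```text
units xyz [ 1.485  1.794 -0.047] dr [-0.002 -0.003  0.601] t 22.025
```

carry_out(xyz=[[0.3,0.36,0],[0.4,0.48,0],[0.4,0.48,0],[0.39,0.47,0],[0,0,0.3],[0,0,0.4],[0,0,0.4],[0,0,0.2]], dr=[[0,0,0],[0,0,0],[0,0,0],[0,0,0],[0,0,0.3],[0,0,0.3],[0,0,0],[0,0,0]])

```text
time: 23.02
tool_pos: [481.2, 294.6, 171.0]
tcp_rot: [-3.138, -0.003, 2.65]
contact_force: [-0.5, -0.4, 0.3]
grip_width: 45.9
```

```bash
python3 -c "
from h import *
go(482.5,295.2,115,2.65)
c=capture('scene');im=c['image'][180:300,330:470];cv2.imwrite('pics/s5.png',cv2.resize(im,None,fx=5,fy=5))
c=capture('wrist');cv2.imwrite('pics/w5.png',c['image'])"
```

```text
units xyz [-0.017  0.023  0.933] dr [-0.026 -0.021  0.001] t 23.025
```

View pics/w5.png

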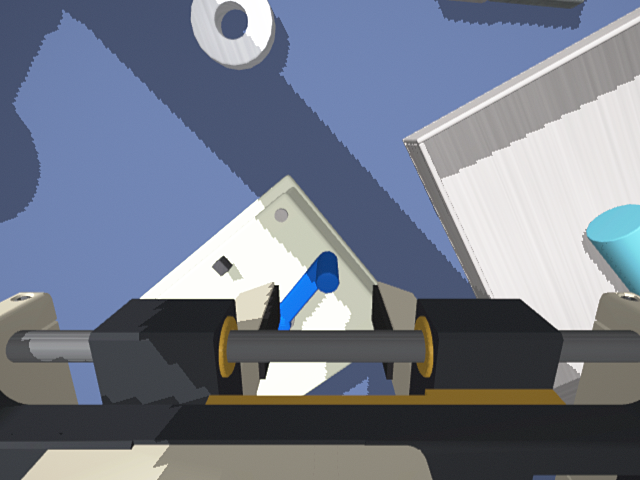

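View pics/s5.png

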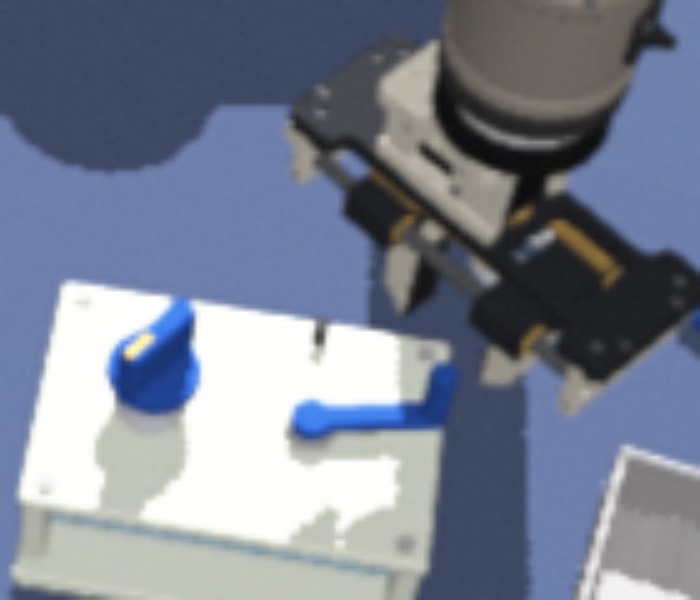

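The peg top at (327,275) is centred between the jaws, so I'll descend and close.

carry_out(xyz=[[-0.01,0.01,0.3],[0,0,0.35],[0,0,0.25],[0,0,0],[0,0,0]], dr=[[0,0,0],[0,0,0],[0,0,0],[0,0,0],[0,0,0]])

```text
time: 23.75
tool_pos: [483.7, 295.6, 120.5]
tcp_rot: [3.14, 0.001, 2.65]
contact_force: [0.5, -0.6, 0.5]
grip_width: 46.0
```

carry_out(xyz=[[0,0,0],[0,0,0],[0,0,0],[0,0,0],[0,0,0],[0,0,0],[0,0,0]], dr=[[0,0,0],[0,0,0],[0,0,0],[0,0,0],[0,0,0],[0,0,0],[0,0,0]], gripper=-1)

```text
time: 24.62
tool_pos: [483.3, 295.1, 119.8]
tcp_rot: [-3.141, 0.0, 2.65]
contact_force: [0.7, -3.9, 2.0]
grip_width: 13.1
```

```bash
python3 -c "
from h import *
st()"
```

```text
{'time': 24.625, 'tool_pos': [483.277, 295.087, 119.805], 'tcp_rot': [-3.141, 0.0, 2.65], 'contact_force': [0.666, -3.948, 2.047], 'moment': [-0.659, -0.032, -0.023], 'grip_width': 13.133, 'joint_positions': [0.413, 0.546, 1.579, -0.0, 1.016, -0.666]}
```

```bash
python3 - <<'E'
from h import *
o=get_obs();R=Ro.from_euler('xyz',o["tcp_rot"]);pv=np.array([506.9,240.4]);p=np.array(o["tool_pos"])[:2]
d=p-pv;a=np.arctan2(d[1],d[0]);r=np.hypot(*d);print(a,r)
A=np.linspace(a,3.10,14)
P=pv+r*np.c_[np.cos(A),np.sin(A)]
print(np.round([(R.inv().apply([*q,0])/60)[:2] for q in np.diff(P,axis=0)],3).tolist(),P[-1])
E
```

```text
1.978554682664878 59.57111841617819
[[0.05, -0.069], [0.044, -0.073], [0.038, -0.077], [0.031, -0.08], [0.024, -0.082], [0.017, -0.084], [0.009, -0.085], [0.002, -0.086], [-0.005, -0.085], [-0.013, -0.085], [-0.02, -0.083], [-0.027, -0.081], [-0.034, -0.079]] [447.38040165 242.87700657]
```

carry_out(xyz=[[0.05,-0.07,0],[0.044,-0.073,0],[0.038,-0.077,0],[0.031,-0.08,0],[0.024,-0.082,0],[0.017,-0.084,0],[0.009,-0.085,0],[0.002,-0.086,0]], dr=[[0,0,0],[0,0,0],[0,0,0],[0,0,0],[0,0,0],[0,0,0],[0,0,0],[0,0,0]])

```text
time: 25.62
tool_pos: [452.8, 270.0, 119.9]
tcp_rot: [3.138, -0.002, 2.651]
contact_force: [-2.0, 7.7, 0.3]
grip_width: 12.5
```

carry_out(xyz=[[-0.005,-0.085,0],[-0.013,-0.085,0],[-0.02,-0.083,0],[-0.027,-0.081,0],[0,0,0]], dr=[[0,0,0],[0,0,0],[0,0,0],[0,0,0],[0,0,0]])

```text
time: 26.25
tool_pos: [447.1, 249.4, 120.0]
tcp_rot: [3.139, -0.001, 2.65]
contact_force: [-2.7, 4.4, 2.4]
grip_width: 13.0
```

```bash
python3 -c "
from h import *
st();feel(2)
d=get_obs()['tool_pos'][:2]-np.array([506.9,240.4]);print(np.arctan2(*d[::-1])-1.756,np.hypot(*d))"
```

```text
{'time': 26.25, 'tool_pos': [447.12, 249.444, 119.988], 'tcp_rot': [3.139, -0.001, 2.65], 'contact_force': [-2.719, 4.432, 2.373], 'moment': [0.789, 0.32, 0.25], 'grip_width': 13.03, 'joint_positions': [0.358, 0.462, 1.735, 0.003, 0.944, -0.724]}
t 26.3 yaw 151.86 Mz [0.25  0.243] mean [0.82  0.345 0.246] F [-2.3  5.3  2.8] tau6 [0.237 0.244] q6 -0.7234 w 13.09457775198127
1.2353230783995197 60.45131711944323
```

carry_out(xyz=[[-0.024,-0.044,0],[-0.024,-0.044,0],[0,0,0]], dr=[[0,0,0],[0,0,0],[0,0,0]])

```text
time: 26.72
tool_pos: [447.0, 243.4, 120.0]
tcp_rot: [3.14, -0.002, 2.65]
contact_force: [-3.7, 5.5, 4.1]
grip_width: 13.5
```

carry_out(xyz=[[-0.024,-0.044,0],[0,0,0]], dr=[[0,0,0],[0,0,0]])

```text
time: 26.98
tool_pos: [447.2, 240.3, 120.0]
tcp_rot: [3.14, -0.001, 2.65]
contact_force: [-1.7, 5.1, 2.8]
grip_width: 13.2
```

carry_out(xyz=[[-0.008,-0.015,0],[0,0,0]], dr=[[0,0,0],[0,0,0]])

```text
time: 27.22
tool_pos: [447.2, 239.6, 120.0]
tcp_rot: [3.14, -0.001, 2.65]
contact_force: [-3.3, 5.6, 3.1]
grip_width: 12.7
```

Not at the stop yet, since the force is still only friction. I'll continue in 1 mm steps.

carry_out(xyz=[[-0.008,-0.015,0],[0,0,0]], dr=[[0,0,0],[0,0,0]])

```text
time: 27.48
tool_pos: [447.4, 238.4, 120.0]
tcp_rot: [3.14, -0.001, 2.65]
contact_force: [-1.8, 5.4, 2.8]
grip_width: 13.2
```

carry_out(xyz=[[-0.008,-0.015,0],[0,0,0]], dr=[[0,0,0],[0,0,0]])

```text
time: 27.72
tool_pos: [447.4, 238.1, 120.0]
tcp_rot: [3.138, -0.001, 2.65]
contact_force: [-2.6, 8.7, 2.2]
grip_width: 13.2
```

carry_out(xyz=[[-0.008,-0.015,0],[0,0,0]], dr=[[0,0,0],[0,0,0]])

```text
time: 27.98
tool_pos: [447.4, 237.9, 120.0]
tcp_rot: [3.137, -0.002, 2.65]
contact_force: [-2.3, 13.4, 0.7]
grip_width: 12.8
```

The force rose to 13 N with almost no travel, so this is the stop. One more small push, then I'll release.

carry_out(xyz=[[-0.005,-0.008,0],[0,0,0]], dr=[[0,0,0],[0,0,0]])

```text
time: 28.22
tool_pos: [447.4, 237.9, 120.0]
tcp_rot: [3.136, -0.002, 2.65]
contact_force: [-2.7, 16.0, 0.5]
grip_width: 13.1
```

carry_out(xyz=[[0,0,0],[0,0,0],[0,0,0],[0,0,0],[0,0,-0.2],[0,0,-0.5],[0,0,-0.8],[0,0,-0.5]], dr=[[0,0,0],[0,0,0],[0,0,0],[0,0,0],[0,0,0],[0,0,0],[0,0,0],[0,0,0]], gripper=0)

```text
time: 29.22
tool_pos: [448.4, 234.7, 242.9]
tcp_rot: [3.139, 0.002, 2.65]
contact_force: [-0.2, 0.9, -0.1]
grip_width: 45.7
```

```bash
python3 - <<'E'
from h import *
st()
c=capture('wrist');cv2.imwrite('pics/w6.png',c['image'])
E
```

```text
{'time': 29.225, 'tool_pos': [448.44, 234.679, 242.853], 'tcp_rot': [3.139, 0.002, 2.65], 'contact_force': [-0.175, 0.879, -0.123], 'moment': [-0.053, -0.047, 0.033], 'grip_width': 45.717, 'joint_positions': [0.331, 0.311, 1.587, 0.0, 1.24, -0.749]}
```

View pics/w6.png

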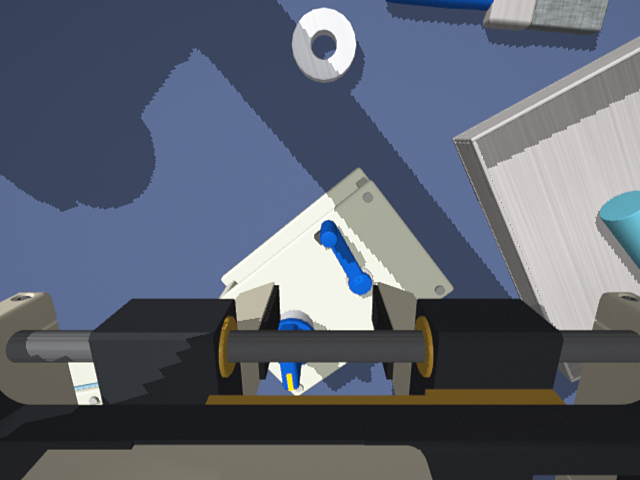

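```bash
python3 - <<'E'
from h import *
c=capture('wrist');im=c['image'];hsv=cv2.cvtColor(im,cv2.COLOR_BGR2HSV)
m=cv2.inRange(hsv,(22,120,120),(35,255,255));m[:,:270]=0;m[:,315:]=0;m[:360]=0;m[392:]=0
ys,xs=np.nonzero(m);l=cv2.fitLine(np.c_[xs,ys].astype(np.float32),cv2.DIST_L2,0,0,0).ravel();print(len(xs),l)
a=onz(c,l[2]-8*l[0],l[3]-8*l[1],137);b=onz(c,l[2]+8*l[0],l[3]+8*l[1],137);m0=onz(c,l[2],l[3],137);print(m0,"line deg",np.degrees(np.arctan2(*(b-a)[[1,0]]))," from axis",np.degrees(np.arctan2(m0[1]-161.6,m0[0]-521.8)))
p=onz(c,328,229,120);d=p[:2]-[506.9,240.4];print("peg",p,np.hypot(*d),"lever",np.arctan2(d[1],d[0])%(2*np.pi)-1.756)
S=capture('scene');cv2.imwrite('pics/s7.png',S['image'])
E
```

```text
76 [1.4654936e-01 9.8920333e-01 2.8802631e+02 3.7757895e+02]
[536.00486285 154.80472321 137.        ] line deg -22.834072682669174  from axis -25.56537059940942
peg [443.11548371 242.14892948 120.        ] 63.80848903057922 lever 1.358180179731691
```

View pics/s7.png

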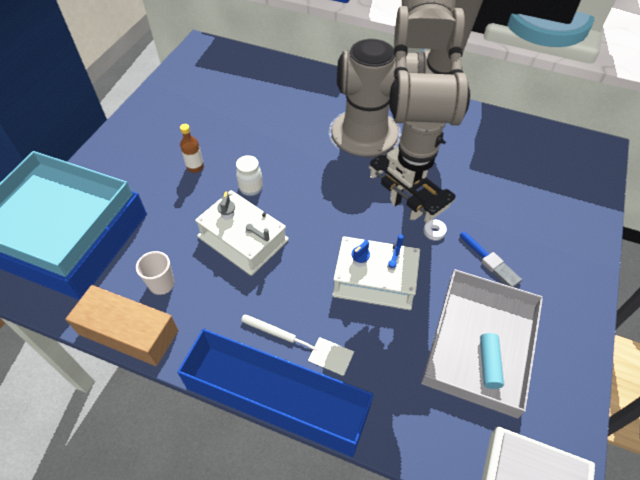

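```bash
python3 - <<'E'
from h import *
c=capture('wrist')
cv2.imwrite('pics/w8.png',cv2.resize(c['image'][205:305,290:390],None,fx=6,fy=6,interpolation=cv2.INTER_CUBIC))
for l in (1.3,1.35,1.4):
    a=1.756+l; print(l,[((proj(c,(506.9+60*np.cos(a),240.4+60*np.sin(a),z))-[290,205])*6).round() for z in (120,)])
print(((proj(c,(506.9,240.4,90))-[290,205])*6).round())
E
```

```text
1.3 [array([277., 177.])]
1.35 [array([256., 186.])]
1.4 [array([235., 196.])]
[426. 479.]
```

View pics/w8.png

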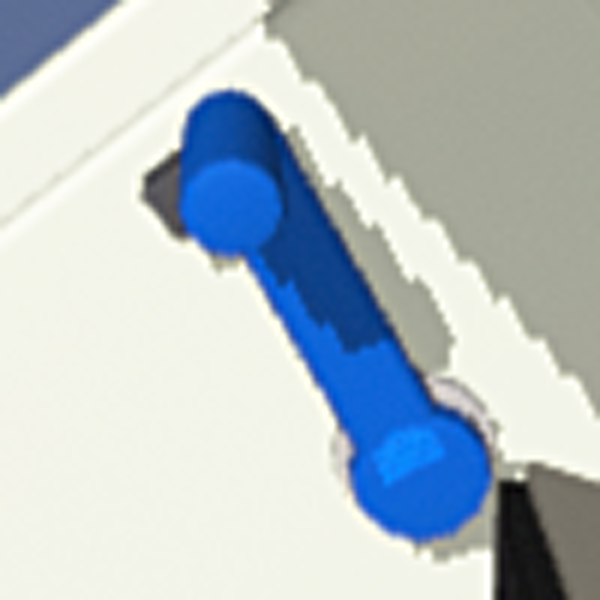

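The peg top is at (231,205) in the crop, against a prediction of (235,196) for 1.4 rad, and the lever lies against the dark stop. I'm handing in.

```bash
python3 -c "
from plant import close_job
print(close_job())"
```

```text
the job is handed in; nothing more can be done
None
```

The blue cassette is set and locked: the dial is a quarter turn open from its bottom, the lever is at its end stop, and the job is handed in. It took about 29 s of the 72 s.

- **Dial:** I turned it clockwise until it felt snug at about 0.31 N m. Backing off in 1° steps put the bottom at tool yaw 66.7°, give or take about 1°. I left the dial at 156.6°, which is 89.9° open. After release, the yellow line read −22.8° in the wrist picture against −23.4° expected.
- **Lever:** I gripped the peg and swung it anticlockwise until it stopped moving, with the force at 16 N, then let go. In the last picture the arm lies against the stop block, with the peg within about 2 pixels of where 1.4 rad should put it.
- **A check that disagreed:** an earlier rough peg reading gave 1.36 rad and a 64 mm radius. I had picked the pixel on the peg's side rather than its top; the close-up corrected that.
- **Everything else:** the gripper is open and clear at 243 mm. In the last scene picture the grey cassette and the loose things look unmoved.

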